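Read the notched sample plate over the light pad

ROBOT

A 6-joint arm with a two-finger parallel gripper is mounted at the origin on the work surface. World frame = base frame: x ahead of the robot, y to its left, z up, the work surface at z = 0. Lengths are in mm, angles in rad, forces in N, time in s.
With the tool pointing down it reaches from about 325 to 900 mm from the base axis. Payload 6.1 kg.
Tool frame: the origin (TCP) lies between the finger pads, 19 mm behind the fingertips; this is the grasp point; z points along the fingers, y is the line along which they close (so a half turn about z gives the same grasp; the last joint's range is limited). The gripper opens to 85 mm and grips with 20 to 120 N. Pads are 22 mm wide; open, the fingers measure 114 mm over their backs; the gripper's body (76 mm by 85 mm) begins 54 mm behind the grasp point. The pads swing forward as they close: fully open they stand 13 mm farther back than shut.
Start: joints at [1.019, 0.22, 1.526, -0, 1.395, -0.126], TCP at [258.153, 569.186, 250] pointing down, gripper open.
Joint ranges: [-2.98, 2.98], [-0.91, 2.08], [0.09, 2.57], [-1.24, 4.39], [0.2, 2.65], [-2.68, 2.68]. Speed limits (rad/s): [2.57, 2.57, 3.01, 3.14, 3.14, 3.14].

INTERFACE

Orientations are given as a unit quaternion [x, y, z, w].
In Python, from station import * gives the robot as it stands.
- The arm moves only by the shell command python3 -m inch 'ROWS' [OPENING]. ROWS is JSON, a list of rows, each an object of numbers: "x", "y", "z": the shift along the tool's x, y, z in cm; "twist": the turn about the tool's z in degrees. A call has exactly 5 rows; each row shifts and turns the commanded pose from where the row before left it, along the tool's axes as they then stand; what a row does not reach is not made up. A row lasts 1/10 s, in which the tool goes at most 50 mm and 8.59 degrees, less where a joint would pass 70% of its speed; a pose out of reach is approached as far as the arm can. A call with a gripper value outside its range is refused whole. OPENING is the finger opening in cm, from 0 to 8.54, set as the call begins (- or left out, the last holds). The fingers move at their own pace and stop on an object; the grip force is fixed at half the most. Time passes only in rows, so rows that do not move let the fingers close, or fill a call up. It gives the time, the measured TCP pose, the force, the opening and the grip force at its end, in the units of the state.
- sense(): the state, without advancing time (a new reading comes with each control period).
- camera(name): name is "scene" or "top" or "wrist"; returns a dict with "image" (420x560x3 uint8, blue, green, red), "fx", "fy", "cx", "cy" (pixels), "eye" and "attitude" of the camera in the world. Camera axes: x right, y down, z forward; pixel columns grow to the right and rows downward; lengths in mm; the calibration is good to about 2 mm. The wrist camera is an equidistant fisheye: a pixel r from the principal point sees the ray r / f radians off the axis. A picture is of the moment at which its call begins. There is no depth.
- hand_in(): hands the job in; it is judged then, once.
Trained networks look in a picture, given as the dict that the camera call returned (one of the last four; its "shot" number tells which), for a name from the list of things; names that differ only in an ending like _2 or _b are one class to them, and where a whole thing is asked for, a point or a joint stands for the part that bears it (a point fixed in the world has none). Each returns a list of dicts, best first, with "confidence" (0 to 1); they miss things now and then, are a little off and sometimes report something else, mostly with a low value. They report only what shows in the picture. A call takes as long as a camera call. They do not tell look-alikes from the thing itself.
- recognise(picture, label): "centre" ([column, row] in pixels, amid what is visible of it).
- landmark_of(picture, label): "centre" ([column, row] in pixels: a listed point, or the origin of a listed thing).
The state is a dict: "t": time; "joint_positions": joint angles; "qd": joint speeds; "tau": joint torques, N m; "tcp_pos": TCP position; "tcp_rot": TCP orientation; "contact_force": force on the tool from outside, world axes, zero at the start; "wrist_torque": the same for the moment, N m; "grip_width": finger opening in mm; "grip_force": force on a finger pad.
Only numpy, scipy, OpenCV 4.12 (cv2) and the standard library are available. Lean on these libraries where they do the work, as an engineer would, in place of code of your own. Each camera call takes 0.05 s, during which the arm holds its last target. There are 200 camera calls.

TASK

Take the clear acrylic plate out of its wooden rack and present it for reading: hold it level in the air with its label face up and its frosted (notched) end a few centimetres above the middle of the light pad, the plate square to the pad with the frosted end pointing away from the robot. The small corner notch tells the frosted end, and which face has the label. Finish while still holding it, gripped by the clear part with the fingers off the frosted end; leave the tape roll, screwdriver and sanding block where they are.

Things in the scene. Friction and masses are not known exactly. Their poses are not given: they have to be found in the camera images.
- plate: Loose clear acrylic plate, 110 x 50 x 8 mm, about 55 g, origin at its middle. Own x along the 110 mm to the frosted end (x = +15 to +55 mm frosted, rest clear), y across the 50 mm to the notched long edge, z out of the label face. Starts standing on its long edge in the rack, own y up, top edge 62 mm above the bench. Let go leaning towards its bare face, it falls flat label up.
- frosted_middle (a point): Middle of the plate's frosted end on the label face: plate frame (+35, 0, +4) mm. Here is a white paper label, 24 x 32 mm with dark lines; the other face is bare.
- notch (a point): Middle of the 12 x 12 mm square notch in the plate's +x +y corner: plate frame (+49, +19, 0) mm. In the rack the notch is at the top; looking along the plate from clear to notched end, the label faces right.
- rack: Fixed hardwood block, 134 x 50 x 24 mm, origin at the centre of its underside on the bench, at any yaw. One slot along its x: 114 mm long, 9.6 mm wide, 12 mm deep, open at the top. The plate stands in it with 38 mm showing (own x as the rack's x) and lifts straight out.
- pad: Fixed flat tracing light pad, white face, grey rim, 160 (own x) x 200 (own y) x 8 mm, origin at the centre of its underside on the bench; the plate may be laid on it. Its x points away from the robot, towards its far long side (yaw within 0.4 rad).
- pad_middle (a point): Middle of the pad's top face, 8 mm above the bench.
- tape: Loose roll of masking tape lying flat, 84 mm across, 22 mm high, hole 60 mm; origin at the centre of its underside. Leave alone.
- driver: Loose screwdriver, 170 mm long, lying on the bench along its x, about 30 mm high. Leave alone.
- sander: Loose wooden sanding block, 100 x 55 x 42 mm; origin at the centre of its underside. Leave alone.
There are look-alikes about, which are no part of the job. There is more than one size of the plate; the one meant has the size given above. There is more than one size of the rack; the one meant has the size given above.

How it is judged (in metres and radians):
On the way:
1. the plate is out of the rack (horizontal distance between plate and rack above 0.12 m and contact force between plate and rack below 0.05 N), for 0.1 s.
At the end, for the whole second after the job is handed in: Plate held still in the air off pad and rack, label up within 15 deg of level, frosted middle within 25 mm of the pad middle and 30-120 mm above it, frosted end away from the robot within 17 deg of pad x, TCP at plate x below 7 mm; tape, driver and sander within 30 mm of their starts (angle between plate's own z axis and vertical below 0.26 rad and horizontal distance between frosted_middle and pad_middle below 0.025 m and z of frosted_middle in the frame of pad_middle between 0.03 and 0.12 m and angle between the x axis of plate and the x axis of pad, either way round below 0.3 rad and x of plate in the frame of pad_middle below 0 m and x of the grasp point in the frame of plate below 0.007 m and contact force between the fingers and plate above 1 N and contact force between plate and pad below 0.05 N and contact force between plate and rack below 0.05 N and linear speed of plate below 0.03 m/s and distance of each of tape, driver, sander from where it was at the start of the episode below 0.03 m); the arm keeps its last pose, push and grip.
It fails at once if the tape roll, screwdriver or sanding block is pushed out of place (distance of any of tape, driver, sander from where it was at the start of the episode above 0.03 m).
It also fails if it takes over 64 s, if anything falls off the work surface, if the arm or the gripper's body presses on something with over 40 N, if the wrist force passes 120 N, or if a joint passes its speed limit or range.

## Working session

There is one attempt and no reset: what is moved stays moved. The work goes in short steps, Python scripts to look and compute and a shell command to move; the robot and the scene stay as the last step left them, time stands still between calls to the robot, and variables do not carry over. Pictures are saved under pics/ and viewed, at most 10 in all, crops included, and the job is handed in when it is done.

```bash
mkdir -p pics; cat > h.py <<'E'
from station import *
import numpy as np, cv2
from scipy.spatial.transform import Rotation as R
def ray(p,uv):
    A=np.array(p["attitude"]); M=R.from_quat(A).as_matrix() if A.shape==(4,) else A
    a=(uv[0]-p["cx"])/p["fx"]; b=(uv[1]-p["cy"])/p["fy"]
    return M@np.array([a,b,1.0])
def at(p,uv,z):
    d=ray(p,uv); e=np.array(p["eye"]); return e+d*(z-e[2])/d[2]
def proj(p,X):
    M=R.from_quat(p["attitude"]).as_matrix(); c=(np.array(X)-np.array(p["eye"]))@M
    return np.array([p["cx"]+p["fx"]*c[...,0]/c[...,2],p["cy"]+p["fy"]*c[...,1]/c[...,2]]).T
E
python3 - <<'E'
from h import *
for n in ["top","scene"]:
    p=camera(n); cv2.imwrite(f"pics/{n}0.png",p["image"]); print(n,p["eye"],p["attitude"],p["fx"])
    for l in ["plate","rack","pad","tape","driver","sander","notch","frosted_middle","pad_middle"]:
        print(l,[(np.round(d["centre"]),round(d["confidence"],2)) for d in landmark_of(p,l)[:4]])
print(sense())
E
```

```text
top [539.7759985   39.31227528 944.01835551] [-0.70378665  0.70999371 -0.00295328  0.02417771] 434.7564487257796
plate [(array([182., 202.]), 0.73), (array([119., 197.]), 0.72), (array([246., 214.]), 0.59), (array([310., 293.]), 0.18)]
rack [(array([189., 200.]), 0.84), (array([190., 303.]), 0.81)]
pad [(array([418., 202.]), 0.61), (array([420., 205.]), 0.19)]
tape [(array([306., 147.]), 0.95)]
driver [(array([313., 292.]), 0.74)]
sander [(array([226., 126.]), 0.73)]
notch [(array([166., 222.]), 0.82), (array([130., 193.]), 0.59), (array([232., 210.]), 0.58)]
frosted_middle [(array([128., 199.]), 0.68), (array([168., 214.]), 0.62), (array([241., 213.]), 0.41)]
pad_middle [(array([419., 207.]), 0.68)]
scene [1501.71208789  406.30900692  911.55741666] [ 0.50509964  0.75535154 -0.34095703 -0.24097035] 546.8239639183902
plate [(array([430., 279.]), 0.83), (array([366., 245.]), 0.74), (array([314., 234.]), 0.71)]
rack [(array([383., 210.]), 0.85), (array([377., 324.]), 0.84), (array([365., 260.]), 0.63)]
pad [(array([176., 200.]), 0.74)]
tape [(array([237., 265.]), 0.96), (array([382., 24
[... 374 characters left out ...]
ons': array([ 1.01889058e+00,  2.20379603e-01,  1.52648999e+00, -4.21927920e-05,
        1.39473137e+00, -1.26088382e-01]), 'qd': array([-9.51171700e-05,  2.56314938e-03,  1.17428488e-04,  5.99528283e-04,
       -2.91406209e-03,  8.13266144e-05]), 'tau': array([-1.39598644e-03, -4.96859765e+01, -3.89738202e+01,  1.43854771e-05,
        8.59331758e-04,  5.77102739e-06]), 'tcp_pos': array([258.16788652, 569.17328021, 250.01759531]), 'tcp_rot': array([ 2.11300184e-01,  9.77421215e-01, -1.08238165e-05,  1.82070635e-05]), 'contact_force': array([0.04400434, 0.57499635, 0.04331766]), 'wrist_torque': array([-0.00519896, -0.04322553, -0.00397507]), 'grip_force': 0.0, 'grip_width': 85.19407112894878}
```

View pics/top0.png

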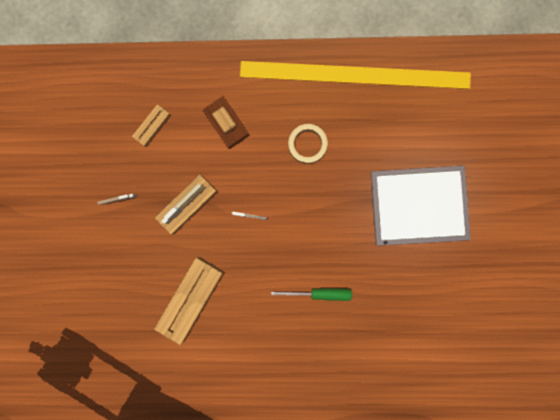

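View pics/scene0.png

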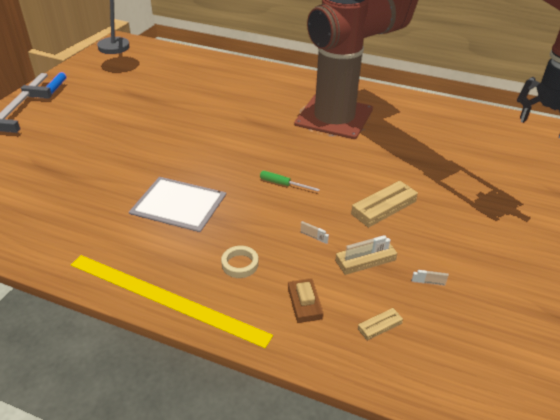

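The top view shows racks at (151,125) small, (186,204) middle with a plate in it, and (189,300) large and empty. Standing plates are at (115,199), (185,203) and (249,215). At about 0.47 px/mm, a 134 mm rack should be 63 px long, which points to the middle one. I'll confirm that in an enlarged crop.

```bash
python3 - <<'E'
from h import *
a=cv2.imread("pics/top0.png"); b=cv2.imread("pics/scene0.png")
c1=cv2.resize(a[170:240,145:225],None,fx=5,fy=5,interpolation=cv2.INTER_CUBIC)
c2=cv2.resize(b[225:275,330:405],(400,350),interpolation=cv2.INTER_CUBIC) if 0 else cv2.resize(b[222:278,325:405],(400,350) if 0 else None,fx=5,fy=5,interpolation=cv2.INTER_CUBIC)
c2=cv2.copyMakeBorder(c2,0,c1.shape[0]-c2.shape[0],0,0,cv2.BORDER_CONSTANT)
cv2.imwrite("pics/crop.png",np.hstack([c1,c2]))
E
```

```text
(no output)
```

View pics/crop.png

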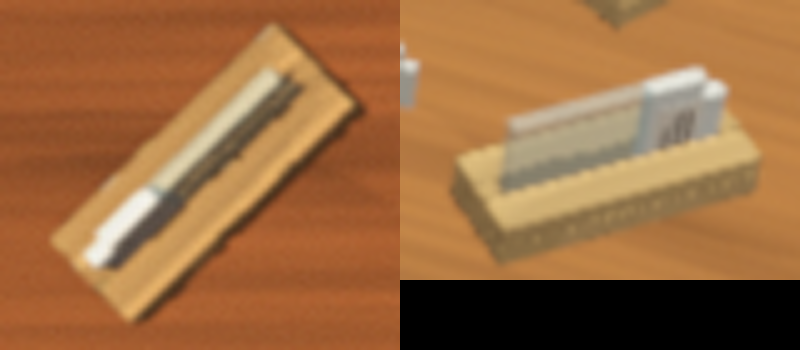

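The middle rack is the one meant. Its top outline in the crop is about 62 px long, which gives 134 mm. It holds the full-size plate, with the frosted notched end at the lower left in the top view, at about (166,219). The label faces away from the robot, toward the scene camera. The other plates, at (115,199) and (249,215), are shorter, and the racks at (151,125) and (189,300) are the wrong size. Next I'll measure poses.

```bash
python3 - <<'E'
from h import *
p=camera("top"); s=camera("scene")
def crop(u,v): return (145+u/5-.4,170+v/5-.4)
C=np.array([at(p,crop(*c),24) for c in [(272,22),(357,102),(132,322),(52,240)]])
print(np.round(C),"len",np.linalg.norm(C[0]-C[3]),np.linalg.norm(C[1]-C[2]),np.linalg.norm(C[0]-C[1]),np.linalg.norm(C[2]-C[3]))
d=(C[3]-C[0])+(C[2]-C[1]); print("ctr",C.mean(0),"yaw plate x",np.degrees(np.arctan2(d[1],d[0])))
# plate top edge, z=62 : clear end mid, notch end (z=50) mid
A=at(p,crop(276,72),62);B=at(p,crop(97,252),50);print("plate ends",A,B,np.linalg.norm((A-B)[:2]),(A+B)/2,np.degrees(np.arctan2(*(B-A)[[1,0]])))
# pad: white face & rim corners
g=p["image"]; hsv=cv2.cvtColor(g,cv2.COLOR_BGR2HSV)
m=((hsv[...,1]<60)).astype(np.uint8); m[:150]=0;m[260:]=0;m[:,:350]=0
r=cv2.minAreaRect(max(cv2.findContours(m,0,2)[0],key=cv2.contourArea)); b=cv2.boxPoints(r)
W=np.array([at(p,q,8) for q in b]); print(np.round(b),np.round(W),"pad",W.mean(0),[np.linalg.norm(W[i]-W[i-1]).round() for i in range(4)])
for i in range(4): e=W[i]-W[i-1]; print(np.degrees(np.arctan2(e[1],e[0])))
# cross-check with scene
for l,z in [("pad_middle",8),("rack",0),("plate",37),("frosted_middle",37),("notch",56)]:
  for q,n in ((p,"top"),(s,"scene")): print(l,n,[at(q,o["centre"],z)[:2].round() for o in landmark_of(q,l)[:3]])
E
```

```text
[[653. 237.  24.]
 [618. 201.  24.]
 [526. 297.  24.]
 [561. 332.  24.]] len 132.23433902296168 134.01327679746817 50.284383573020605 49.30949365585108
ctr [589.46300788 266.81983112  24.        ] yaw plate x 134.09991824622074
plate ends [627.86836452 227.43018145  62.        ] [555.02631955 304.75152706  50.        ] 106.22878142361519 [591.44734203 266.09085425  56.        ] 133.29140151507133
[[371. 171.]
 [465. 165.]
 [469. 239.]
 [375. 245.]] [[ 657. -131.    8.]
 [ 667. -330.    8.]
 [ 509. -336.    8.]
 [ 498. -138.    8.]] pad [ 582.79861937 -233.87322439    8.        ] [np.float64(158.0), np.float64(200.0), np.float64(157.0), np.float64(198.0)]
2.611499288838223
-87.07833486087374
-177.87627005953047
93.1920339500337
pad_middle top [array([ 579., -232.])]
pad_middle scene [array([ 582., -243.])]
rack top [array([596., 271.]), array([765., 345.]), array([376., 263.])]
rack scene [array([762., 345.]), array([393., 263.]), array([595., 272.])]
plate top [array([587., 270.]), array([604., 406.]), array([565., 133.])]
plate scene [array([594., 141.]), array([581., 264.]), array([625., 422.])]
frosted_middle top [array([567., 303.]), array([605., 380.]), array([574., 148.])]
frosted_middle scene [array([560., 297.]), array([595., 163.]), array([636., 400.])]
notch top [array([553., 306.]), array([568., 163.]), array([606., 374.])]
notch scene [array([588., 167.]), array([546., 301.]), array([637., 383.])]
```

```bash
python3 -m inch '[{"x":-4.3,"y":-1.39},{"x":-4.3,"y":-1.39},{"x":-4.3,"y":-1.39},{"x":-4.3,"y":-1.39},{"x":-4.3,"y":-1.39}]' 5
python3 -m inch '[{"x":-4.3,"y":-1.39},{"x":-4.3,"y":-1.39},{"x":-4.3,"y":-1.39},{"x":-4.3,"y":-1.39},{"x":-4.3,"y":-1.39}]'
python3 -m inch '[{"twist":7.3},{"twist":7.3},{"twist":7.2},{},{}]'
cat >> h.py <<'E'
def to(x,y,z,th):
    s=sense(); M=R.from_quat(s["tcp_rot"]).as_matrix(); c=np.degrees(np.arctan2(M[1,0],M[0,0]))
    print("tcp",np.round(s["tcp_pos"],1),"th",round(c,2),"tool cm",np.round(M.T@(np.array([x,y,z])-s["tcp_pos"])/10,2),"twist",round((c-th+180)%360-180,2),"F",np.round(s["contact_force"],1),"w",round(s["grip_width"],1),round(s["grip_force"],1),"t",round(s["t"],2),"q6",round(s["joint_positions"][5],2))
E
python3 - <<'E'
from h import *
to(592,265,150,133.8)
p=camera("wrist"); cv2.imwrite("pics/w1.png",p["image"]); 
for l in ["notch","frosted_middle","plate"]: print(l,[(o["centre"],o["confidence"]) for o in landmark_of(p,l)[:3]])
M=R.from_quat(p["attitude"]).as_matrix()
def fe(X):
    c=(np.array(X,float)-p["eye"])@M; t=np.arctan2(np.hypot(c[0],c[1]),c[2]); a=np.arctan2(c[1],c[0]); return np.round([p["cx"]+p["fx"]*t*np.cos(a),p["cy"]+p["fy"]*t*np.sin(a)])
d=np.array([np.cos(np.radians(133.8)),np.sin(np.radians(133.8)),0]); im=p["image"].copy()
for k,z in ((-55,62),(0,62),(43,62),(55,50)):
    u=fe(np.array([590,267,z])+d*k); print(k,z,u); cv2.drawMarker(im,tuple(int(v) for v in u),(0,0,255),0,10)
cv2.imwrite("pics/w1.png",im)
E
```

```text
tcp [258.1 569.2 250. ] th 155.6 tool cm [-42.97 -13.91  10.  ] twist 21.8 F [-0.5  0.2  1. ] w 85.0 0.0 t 1.6 q6 -0.13
notch []
frosted_middle []
plate []
-55 62 [199. 457.]
0 62 [205. 444.]
43 62 [211. 433.]
55 50 [214. 424.]schema error: expected keys x, y, z, twist
schema error: expected keys x, y, z, twist
schema error: expected keys x, y, z, twist
```

View pics/w1.png

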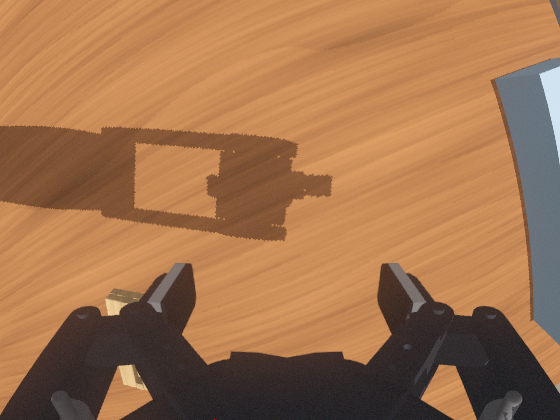

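The moves were refused because every key is required in each row, so the arm has not moved. The picture only shows bench under the gripper. I'll resend the moves with all keys.

```bash
python3 -m inch '[{"x":-4.3,"y":-1.39,"z":0,"twist":0},{"x":-4.3,"y":-1.39,"z":0,"twist":0},{"x":-4.3,"y":-1.39,"z":0,"twist":0},{"x":-4.3,"y":-1.39,"z":0,"twist":0},{"x":-4.3,"y":-1.39,"z":0,"twist":0}]' 5
python3 -m inch '[{"x":-4.3,"y":-1.39,"z":0,"twist":0},{"x":-4.3,"y":-1.39,"z":0,"twist":0},{"x":-4.3,"y":-1.39,"z":0,"twist":0},{"x":-4.3,"y":-1.39,"z":0,"twist":0},{"x":-4.3,"y":-1.39,"z":0,"twist":0}]' -
python3 -m inch '[{"x":0,"y":0,"z":0,"twist":7.3},{"x":0,"y":0,"z":0,"twist":7.3},{"x":0,"y":0,"z":0,"twist":7.2},{"x":0,"y":0,"z":0,"twist":0},{"x":0,"y":0,"z":0,"twist":0}]' -
cat >> h.py <<'E'
def wrist(name,pts):
    p=camera("wrist"); M=R.from_quat(p["attitude"]).as_matrix(); im=p["image"].copy()
    for X in pts:
        c=(np.array(X,float)-p["eye"])@M; t=np.arctan2(np.hypot(c[0],c[1]),c[2]); a=np.arctan2(c[1],c[0])
        u=[p["cx"]+p["fx"]*t*np.cos(a),p["cy"]+p["fy"]*t*np.sin(a)]; cv2.drawMarker(im,tuple(int(v) for v in u),(0,0,255),1,8)
    cv2.imwrite(f"pics/{name}.png",im); return p
E
python3 - <<'E'
from h import *
to(592,265,150,133.8)
d=np.array([np.cos(np.radians(133.8)),np.sin(np.radians(133.8)),0])
wrist("w2",[np.array([590,267,z])+d*k for k,z in ((-55,62),(0,62),(43,62),(55,50))])
E
```

```text
t: 2.3
tcp_pos: [426.4, 415.8, 250.2]
tcp_rot: [0.211, 0.977, 0.0, 0.0]
contact_force: [0.6, -0.4, -0.2]
grip_width: 50.1
grip_force: 0.0
t: 2.8
tcp_pos: [593.6, 263.6, 250.2]
tcp_rot: [0.211, 0.977, 0.0, 0.0]
contact_force: [1.2, 1.0, -0.0]
grip_width: 49.8
grip_force: 0.0
t: 3.3
tcp_pos: [592.3, 265.0, 250.0]
tcp_rot: [0.391, 0.921, -0.0, 0.0]
contact_force: [-0.4, -0.0, 0.0]
grip_width: 49.8
grip_force: 0.0
tcp [592.3 265.  250. ] th 134.0 tool cm [ 0.02 -0.02 10.  ] twist 0.2 F [-0.4 -0.   0. ] w 49.8 0.0 t 3.3 q6 -0.47
```

View pics/w2.png

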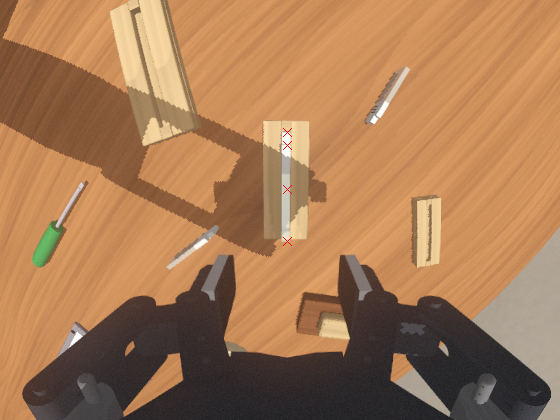

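The plate line sits at column 287, between the fingers and under my markers, running from row 125 (frosted) to row 238 (clear). Lateral alignment is good, so I'll descend and grip.

```bash
python3 -m inch '[{"x":0,"y":0,"z":5,"twist":0},{"x":0,"y":0,"z":5,"twist":0},{"x":0,"y":0,"z":4,"twist":0},{"x":0,"y":0,"z":3,"twist":0},{"x":0,"y":0,"z":2,"twist":0}]' -
python3 -m inch '[{"x":0,"y":0,"z":1.2,"twist":0},{"x":0,"y":0,"z":0,"twist":0},{"x":0,"y":0,"z":0,"twist":0},{"x":0,"y":0,"z":0,"twist":0},{"x":0,"y":0,"z":0,"twist":0}]' 5
python3 -m inch '[{"x":0,"y":0,"z":0,"twist":0},{"x":0,"y":0,"z":0,"twist":0},{"x":0,"y":0,"z":0,"twist":0},{"x":0,"y":0,"z":0,"twist":0},{"x":0,"y":0,"z":0,"twist":0}]' 0
```

```text
t: 3.85
tcp_pos: [590.4, 264.6, 56.6]
tcp_rot: [0.391, 0.92, -0.001, -0.002]
contact_force: [0.0, 0.5, -0.3]
grip_width: 50.0
grip_force: 0.0
t: 4.35
tcp_pos: [593.5, 265.4, 49.8]
tcp_rot: [0.392, 0.92, 0.001, 0.001]
contact_force: [0.0, 0.0, -0.1]
grip_width: 50.0
grip_force: 0.0
t: 4.85
tcp_pos: [592.4, 264.9, 48.4]
tcp_rot: [0.392, 0.92, -0.0, -0.0]
contact_force: [-1.9, -2.1, 4.0]
grip_width: 6.9
grip_force: 59.2
```

```bash
python3 -m inch '[{"x":0,"y":0,"z":-1,"twist":0},{"x":0,"y":0,"z":-2,"twist":0},{"x":0,"y":0,"z":-3,"twist":0},{"x":0,"y":0,"z":-3,"twist":0},{"x":0,"y":0,"z":-2.2,"twist":0}]' -
python3 - <<'E'
from h import *
th=2.7; r=np.radians(th); P=np.array([581,-235])+np.array([np.cos(r),np.sin(r)])*-28
print(P); to(P[0],P[1],160,th)
E
```

```text
t: 5.35
tcp_pos: [593.1, 265.4, 162.7]
tcp_rot: [0.392, 0.92, 0.001, 0.001]
contact_force: [0.4, 0.0, -0.1]
grip_width: 6.8
grip_force: 58.7
[ 553.0310835  -236.31898062]
tcp [593.1 265.4 162.7] th 133.81 tool cm [-33.43 -37.62   0.22] twist 131.11 F [ 0.4  0.  -0.1] w 6.8 58.7 t 5.35 q6 -0.47
```

```bash
for i in 1 2 3; do python3 -m inch '[{"x":-2.23,"y":-2.51,"z":0,"twist":0},{"x":-2.23,"y":-2.51,"z":0,"twist":0},{"x":-2.23,"y":-2.51,"z":0,"twist":0},{"x":-2.23,"y":-2.51,"z":0,"twist":0},{"x":-2.23,"y":-2.51,"z":0,"twist":0}]' - | grep -E "tcp_pos|grip"; done
for i in 1 2 3; do python3 -m inch '[{"x":0,"y":0,"z":0,"twist":8.2},{"x":0,"y":0,"z":0,"twist":8.2},{"x":0,"y":0,"z":0,"twist":8.2},{"x":0,"y":0,"z":0,"twist":8.2},{"x":0,"y":0,"z":0,"twist":8.2}]' - | grep -E "tcp_pos|grip"; done
python3 -m inch '[{"x":0,"y":0,"z":0,"twist":8.1},{"x":0,"y":0,"z":0,"twist":0},{"x":0,"y":0,"z":0,"twist":0},{"x":0,"y":0,"z":0,"twist":0},{"x":0,"y":0,"z":0,"twist":0}]' -
python3 - <<'E'
from h import *
to(553,-256,46,2.7)
p=camera("scene");q=camera("top")
r=[]
for c in (p,q):
    im=c["image"]; o=proj(c,sense()["tcp_pos"]).round().astype(int); u,v=o
    r.append(cv2.resize(im[max(0,v-65):v+65,max(0,u-65):u+65],(400,400),interpolation=cv2.INTER_CUBIC))
cv2.imwrite("pics/held.png",np.hstack(r))
for l,z in (("notch",145),("frosted_middle",149-20)): print(l,[(at(q,o["centre"],z).round(),o["confidence"]) for o in landmark_of(q,l)[:4]],[(at(p,o["centre"],z).round(),o["confidence"]) for o in landmark_of(p,l)[:4]])
E
```

```text
tcp_pos: [578.8, 96.5, 160.5]
grip_width: 7.0
grip_force: 58.7
tcp_pos: [565.5, -71.0, 160.6]
grip_width: 6.9
grip_force: 58.7
tcp_pos: [552.1, -238.4, 160.5]
grip_width: 7.0
grip_force: 58.7
tcp_pos: [552.3, -237.1, 160.4]
grip_width: 7.4
grip_force: 58.7
tcp_pos: [552.3, -237.0, 160.4]
grip_width: 7.4
grip_force: 58.7
tcp_pos: [552.3, -237.0, 160.4]
grip_width: 7.0
grip_force: 58.7
t: 8.85
tcp_pos: [552.2, -237.0, 160.1]
tcp_rot: [1.0, 0.024, 0.0, 0.0]
contact_force: [-0.2, -0.4, -0.3]
grip_width: 7.4
grip_force: 58.7
tcp [ 552.2 -237.   160.1] th 2.8 tool cm [-1.000e-02  1.900e+00  1.141e+01] twist 0.1 F [-0.2 -0.4 -0.3] w 7.4 58.7 t 8.85 q6 0.99
notch [(array([ 605., -241.,  145.]), 0.79), (array([603., 348., 145.]), 0.59), (array([566., 150., 145.]), 0.48)] [(array([720., 389., 145.]), 0.73), (array([ 575., -246.,  145.]), 0.54), (array([680., 192., 145.]), 0.54)]
frosted_middle [(array([ 593., -248.,  129.]), 0.97), (array([588., 343., 129.]), 0.58), (array([568., 141., 129.]), 0.49), (array([ 605., -247.,  129.]), 0.46)] [(array([ 569., -248.,  129.]), 0.77), (array([717., 395., 129.]), 0.73), (array([692., 195., 129.]), 0.57)]
```

View pics/held.png

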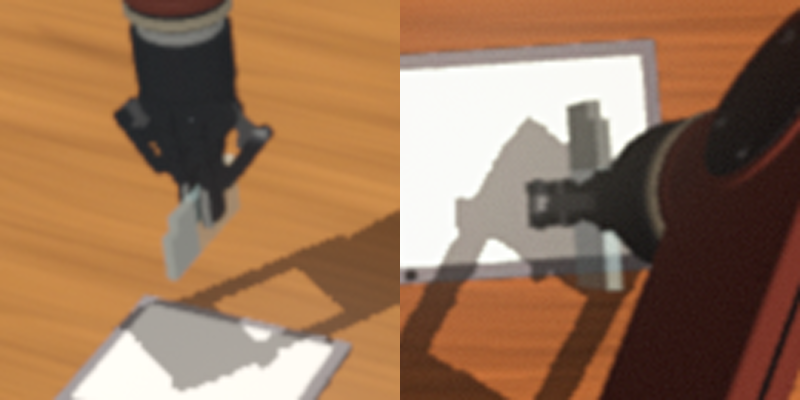

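The plate is held level, with the frosted end pointing away from the robot over the pad; it is at about (590,130) in the crop. I'll lower it onto the pad.

```bash
python3 -m inch '[{"x":1,"y":1,"z":4,"twist":0.1},{"x":1,"y":0.9,"z":3,"twist":0},{"x":0,"y":0,"z":2,"twist":0},{"x":0,"y":0,"z":1.4,"twist":0},{"x":0,"y":0,"z":0.6,"twist":0}]' -
python3 -m inch '[{"x":0,"y":0,"z":0.3,"twist":0},{"x":0,"y":0,"z":0,"twist":0},{"x":0,"y":0,"z":0,"twist":0},{"x":0,"y":0,"z":0,"twist":0},{"x":0,"y":0,"z":0,"twist":0}]' -
```

```text
t: 9.65
tcp_pos: [572.1, -254.5, 48.2]
tcp_rot: [1.0, 0.023, -0.001, -0.001]
contact_force: [-0.1, 0.5, -0.5]
grip_width: 7.0
grip_force: 58.7
t: 10.15
tcp_pos: [573.5, -255.3, 47.9]
tcp_rot: [1.0, 0.023, 0.001, 0.0]
contact_force: [0.0, 0.6, -0.1]
grip_width: 7.0
grip_force: 58.7
```

```bash
python3 -m inch '[{"x":0,"y":0,"z":0.1,"twist":0},{"x":0,"y":0,"z":0.1,"twist":0},{"x":0,"y":0,"z":0,"twist":0},{"x":0,"y":0,"z":0,"twist":0},{"x":0,"y":0,"z":0,"twist":0}]' -
python3 -m inch '[{"x":0,"y":0,"z":0.1,"twist":0},{"x":0,"y":0,"z":0,"twist":0},{"x":0,"y":0,"z":0,"twist":0},{"x":0,"y":0,"z":0,"twist":0},{"x":0,"y":0,"z":0,"twist":0}]' -
```

```text
t: 10.65
tcp_pos: [573.0, -255.1, 45.0]
tcp_rot: [1.0, 0.023, -0.0, -0.0]
contact_force: [0.6, 0.2, -0.6]
grip_width: 7.1
grip_force: 58.7
t: 11.15
tcp_pos: [573.2, -255.2, 44.4]
tcp_rot: [1.0, 0.023, 0.0, 0.0]
contact_force: [-2.2, 0.1, 3.4]
grip_width: 7.3
grip_force: 59.2
```

In contact at the predicted height. Releasing.

```bash
python3 -m inch '[{"x":0,"y":0,"z":0,"twist":0},{"x":0,"y":0,"z":0,"twist":0},{"x":0,"y":0,"z":0,"twist":0},{"x":0,"y":0,"z":0,"twist":0},{"x":0,"y":0,"z":0,"twist":0}]' 8.5
python3 -m inch '[{"x":0,"y":0,"z":0,"twist":0},{"x":0,"y":0,"z":0,"twist":0},{"x":0,"y":0,"z":0,"twist":0},{"x":0,"y":0,"z":0,"twist":0},{"x":0,"y":0,"z":0,"twist":0}]' - | grep grip
python3 - <<'E'
from h import *
wrist("w3",[])
E
```

```text
t: 11.65
tcp_pos: [572.9, -255.0, 43.8]
tcp_rot: [1.0, 0.023, -0.0, -0.0]
contact_force: [0.0, 0.7, -0.3]
grip_width: 78.8
grip_force: 0.0
grip_width: 84.8
grip_force: 0.0
```

View pics/w3.png

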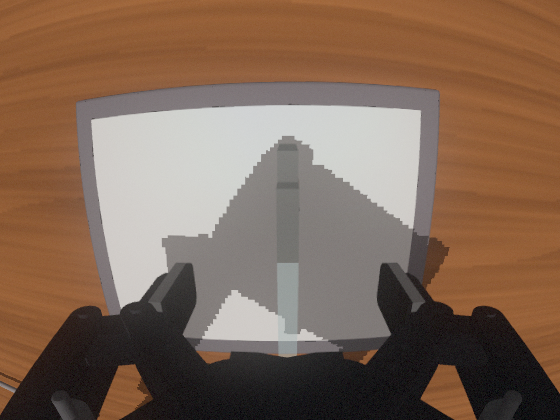

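The plate stands upright at column 288 between the open fingers, with the notch at the far end. The label side faces right (tool +y), so I'll push with the right finger toward tool −y and tip it onto its bare face.

```bash
python3 -m inch '[{"x":0,"y":-1,"z":0,"twist":0},{"x":0,"y":-1,"z":0,"twist":0},{"x":0,"y":-0.8,"z":0,"twist":0},{"x":0,"y":-0.5,"z":0,"twist":0},{"x":0,"y":-0.2,"z":0,"twist":0}]' -|grep -E "pos|force"
python3 -m inch '[{"x":0,"y":-0.3,"z":0,"twist":0},{"x":0,"y":-0.3,"z":0,"twist":0},{"x":0,"y":-0.3,"z":0,"twist":0},{"x":0,"y":-0.3,"z":0,"twist":0},{"x":0,"y":-0.3,"z":0,"twist":0}]' -|grep -E "pos|force"
python3 -m inch '[{"x":0,"y":-0.3,"z":0,"twist":0},{"x":0,"y":-0.2,"z":0,"twist":0},{"x":0,"y":0,"z":0,"twist":0},{"x":0,"y":0,"z":0,"twist":0},{"x":0,"y":0,"z":0,"twist":0}]' -|grep -E "pos|force"
python3 - <<'E'
from h import *
p=wrist("w4",[])
for l in ("plate","frosted_middle","notch"): print(l,landmark_of(p,l)[:2])
E
```

```text
tcp_pos: [571.4, -219.1, 44.0]
contact_force: [0.8, 0.7, 0.0]
grip_force: 0.0
tcp_pos: [570.7, -205.0, 44.0]
contact_force: [0.4, -0.2, -0.0]
grip_force: 0.0
tcp_pos: [570.6, -200.3, 44.1]
contact_force: [-0.8, 0.6, 0.1]
grip_force: 0.0
plate [{'centre': [333.8, 250.1], 'confidence': 0.7}]
frosted_middle [{'centre': [340.0, 185.9], 'confidence': 0.61}]
notch [{'centre': [295.8, 156.1], 'confidence': 0.94}]
```

View pics/w4.png

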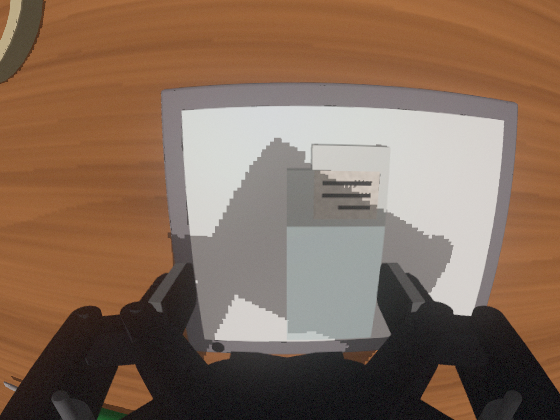

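The plate has fallen flat with the label up (label at about (345,195)), the frosted end away and the notch at (297,157). Next I'll locate it precisely for the side grip.

```bash
python3 - <<'E'
from h import *
p=camera("wrist"); M=R.from_quat(p["attitude"]).as_matrix()
def un(u,v,z):
    a,b=(u-p["cx"])/p["fx"],(v-p["cy"])/p["fy"]; t=np.hypot(a,b); d=M@np.array([a/t*np.sin(t),b/t*np.sin(t),np.cos(t)]); return p["eye"]+d*(z-p["eye"][2])/d[2]
Q={"farR":(389,146),"farNotch":(312,144),"notchL":(287,168),"nearL":(287,338),"nearR":(384,338),"frostL":(287,226),"frostR":(383,226),"padFL":(163,91),"padFR":(516,103)}
W={k:un(*v,8 if "pad" in k else 16) for k,v in Q.items()}
for k in W: print(k,W[k].round(1))
e=W["farR"]-W["nearR"]; f=W["notchL"]-W["nearL"]; print(np.linalg.norm(e),np.linalg.norm(f),np.degrees(np.arctan2(e[1],e[0])),np.degrees(np.arctan2(f[1],f[0])))
g=W["padFL"]-W["padFR"]; print("pad far", np.linalg.norm(g),np.degrees(np.arctan2(g[1],g[0]))-90, (W["padFL"]+W["padFR"])/2-np.array([80,3.8,0]))
F=(W["frostL"]+W["frostR"])/2; print("frost boundary mid (x=15)",F)
to(F[0]-17,F[1]-.8,44,2.7)
E
```

```text
farR [ 631.1 -248.4   16. ]
farNotch [ 629.3 -210.8   16. ]
notchL [ 617.3 -199.6   16. ]
nearL [ 518.8 -204.2   16. ]
nearR [ 518.6 -263.2   16. ]
frostL [ 588.3 -200.9   16. ]
frostR [ 590.4 -250.    16. ]
padFL [ 654.5 -134.6    8. ]
padFR [ 665.4 -331.     8. ]
113.46691768739993 98.57401174329824 7.503796120730564 2.676095491114512
pad far 196.6797997037108 3.192815905114628 [ 579.96634311 -236.60959841    8.        ]
frost boundary mid (x=15) [ 589.366386   -225.47582539   16.        ]
tcp [ 570.5 -200.3   44. ] th 2.59 tool cm [ 0.07  2.61 -0.  ] twist -0.11 F [0.3 0.5 0.3] w 85.2 0.0 t 13.95 q6 1.06
```

```bash
python3 -m inch '[{"x":0,"y":0.9,"z":0,"twist":0},{"x":0,"y":0.9,"z":0,"twist":0},{"x":0,"y":0.8,"z":0,"twist":0},{"x":0,"y":0,"z":0.9,"twist":0},{"x":0,"y":0,"z":0.9,"twist":0}]' -|grep -E "pos|force"
python3 -m inch '[{"x":0,"y":0,"z":0.1,"twist":0},{"x":0,"y":0,"z":0,"twist":0},{"x":0,"y":0,"z":0,"twist":0},{"x":0,"y":0,"z":0,"twist":0},{"x":0,"y":0,"z":0,"twist":0}]' 6.2
python3 -m inch '[{"x":0,"y":0,"z":0,"twist":0},{"x":0,"y":0,"z":0,"twist":0},{"x":0,"y":0,"z":0,"twist":0},{"x":0,"y":0,"z":0,"twist":0},{"x":0,"y":0,"z":0,"twist":0}]' 4
```

```text
tcp_pos: [571.7, -226.7, 25.5]
contact_force: [0.2, -0.0, 0.5]
grip_force: 0.0
t: 14.95
tcp_pos: [572.0, -226.1, 25.4]
tcp_rot: [1.0, 0.023, 0.0, 0.0]
contact_force: [0.1, 0.2, 0.2]
grip_width: 62.2
grip_force: 0.0
t: 15.45
tcp_pos: [572.3, -226.4, 25.9]
tcp_rot: [1.0, 0.023, 0.001, 0.0]
contact_force: [0.3, 0.3, 5.9]
grip_width: 47.8
grip_force: 62.3
```

```bash
python3 -m inch '[{"x":0,"y":0,"z":-0.5,"twist":0},{"x":0,"y":0,"z":-1.2,"twist":0},{"x":0,"y":0,"z":-1.5,"twist":0},{"x":0,"y":0,"z":-1.5,"twist":0},{"x":0,"y":0,"z":-0.8,"twist":0}]' 3 |grep -E "pos|force|width"
python3 -m inch '[{"x":-0.7,"y":0.3,"z":0,"twist":0},{"x":-0.9,"y":0.4,"z":0,"twist":0},{"x":-0.8,"y":0.25,"z":0,"twist":0},{"x":-0.4,"y":0,"z":0,"twist":0},{"x":0,"y":0,"z":0,"twist":0}]' -
python3 - <<'E'
from h import *
w=wrist("w5",[]);t=camera("top");s=camera("scene")
u,v=proj(s,sense()["tcp_pos"]).round().astype(int); a=cv2.resize(s["image"][v-60:v+60,u-40:u+40],(280,420),interpolation=cv2.INTER_CUBIC)
u,v=proj(t,sense()["tcp_pos"]).round().astype(int); b=cv2.resize(t["image"][v-70:v+50,u-60:u+60],(420,420),interpolation=cv2.INTER_CUBIC) 
cv2.imwrite("pics/w5b.png",cv2.resize(np.hstack([w["image"],a]),(800,400)))
M=R.from_quat(w["attitude"]).as_matrix(); tz=sense()["tcp_pos"][2]
print("top fm",[(at(t,o["centre"],tz-9.6).round(1),o["confidence"]) for o in landmark_of(t,"frosted_middle")[:2]],"scene",[(at(s,o["centre"],tz-9.6).round(1),o["confidence"]) for o in landmark_of(s,"frosted_middle")[:3]])
for l,z in (("frosted_middle",tz-9.6),("pad_middle",8),("notch",tz-13)):
  for o in landmark_of(w,l)[:1]:
    c=(np.array(o["centre"])-[w["cx"],w["cy"]])/w["fx"]; r=np.hypot(*c); d=M@np.array([*(c/r*np.sin(r)),np.cos(r)]); print(l,o,(w["eye"]+d*(z-w["eye"][2])/d[2]).round(1))
to(543.6,-237.3,80,2.7)
E
```

```text
tcp_pos: [572.9, -226.8, 82.9]
contact_force: [0.4, -0.4, -0.2]
grip_width: 47.9
grip_force: 61.8
t: 16.45
tcp_pos: [542.9, -236.9, 79.3]
tcp_rot: [1.0, 0.022, -0.001, -0.0]
contact_force: [-0.0, -0.3, -0.8]
grip_width: 48.0
grip_force: 61.8
top fm [(array([600.7, 370.3,  70.3]), 0.64), (array([ 580.6, -233. ,   70.3]), 0.58)] scene [(array([627.8, 171.4,  70.3]), 0.86), (array([663.5, 401.5,  70.3]), 0.66), (array([ 575.7, -229.3,   70.3]), 0.61)]
frosted_middle {'centre': [287.5, 196.8], 'confidence': 0.89} [ 580.2 -236.8   70.3]
pad_middle {'centre': [286.8, 194.9], 'confidence': 0.46} [ 566.3 -237.2    8. ]
notch {'centre': [240.6, 165.4], 'confidence': 0.57} [ 592.3 -216.2   66.9]
tcp [ 544.4 -236.8   80. ] th 2.62 tool cm [-0.08  0.05 -0.  ] twist -0.08 F [ 0.5 -0.7  0.1] w 47.9 61.8 t 16.85 q6 0.98
```

View pics/w5b.png

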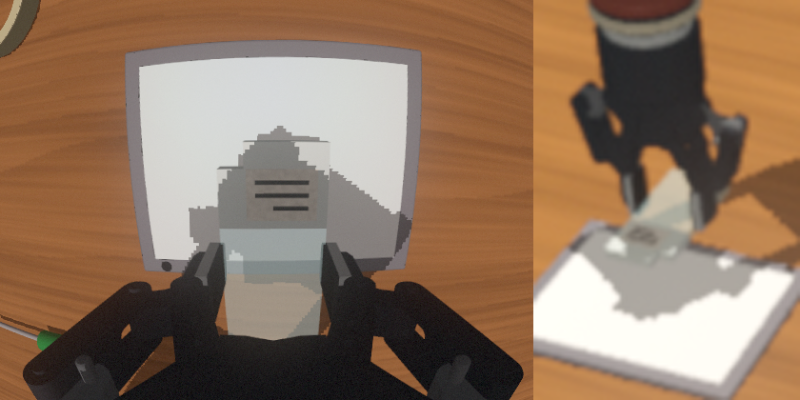

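The plate is held flat between the fingers, off the frosted part, label up, with the frosted middle over the pad centre. I'll do one level check by PnP on the visible corners.

```bash
python3 - <<'E'
from h import *
w=camera("wrist"); M=R.from_quat(w["attitude"]).as_matrix()
I=np.array([(218,167),(330,141),(218,229),(324,229),(244,141),(244,167)])/0.9524
O=np.array([(43,25,4),(55,-25,4),(15,25,4),(15,-25,4),(55,13,4),(43,13,4)],float)
c=(I-[w["cx"],w["cy"]])/w["fx"]; r=np.hypot(*c.T)[:,None]; n=c/r*np.tan(r)
ok,rv,tv=cv2.solvePnP(O,n,np.eye(3),None)
B=M@cv2.Rodrigues(rv)[0]; P=w["eye"]+M@tv[:,0]
print("plate pos",P.round(1),"z axis tilt",np.degrees(np.arccos(B[2,2])).round(1),"x axis",B[:,0].round(3),"fm",(P+B@[35,0,4]).round(1))
e=cv2.projectPoints(O,rv,tv,np.eye(3),None)[0][:,0]-n; print("err px",(e*w["fx"]).round(1).tolist()); to(544,-237,80,2.7)
E
```

```text
plate pos [ 547.2 -237.    69.2] z axis tilt 6.0 x axis [ 0.997  0.026 -0.078] fm [ 582.4 -236.4   70.5]
err px [[-1.1, 0.3], [-0.5, 1.5], [-0.1, -0.6], [1.4, -0.7], [0.4, -0.9], [0.1, 0.4]]
tcp [ 544.3 -236.8   80. ] th 2.62 tool cm [-0.03  0.02 -0.  ] twist -0.08 F [-0.5 -0.1 -0.6] w 48.1 61.8 t 16.9 q6 0.98
```

Everything is within tolerance: tilt about 6° at most, frosted middle within about 3 mm, 62 mm above the pad, TCP at plate x of about −3 mm. Handing in.

```bash
python3 -c "
from station import *
print(hand_in())"
```

```text
the job is handed in; nothing more can be done
None
```

I handed the job in with the plate held level, label up, its frosted end pointing away from the robot about 62 mm above the pad middle; the hand-in returned no verdict, and I never re-measured the tape, driver and sander.

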